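Hold a nested strainer over the sample jar

ROBOT

A 6-joint arm with a two-finger parallel gripper is mounted at the origin on the work surface. World frame = base frame: x ahead of the robot, y to its left, z up, the work surface at z = 0. Lengths are in mm, angles in rad, forces in N, time in s.
With the tool pointing down it reaches from about 425 to 950 mm from the base axis. Payload 3.5 kg.
Tool frame: the origin (TCP) lies on the centre line of the jaws, within the pads' length; the fingertips stand 11 mm ahead of it and the grasp point (between the pads) lies 8 mm behind it (tips_ahead is the distance from the TCP to the fingertips, in mm); x points along the fingers, z is the direction in which the jaws open and shut, and the axes are right-handed (so a half turn about x gives the same grasp; the last joint's range is limited). The gripper opens to 85 mm and grips with 20 to 120 N. Pads are 22 mm wide; open, the fingers measure 114 mm over their backs; the gripper's body (76 mm by 85 mm) begins 54 mm behind the grasp point. The pads swing forward as they close: fully open they stand 13 mm farther back than shut.
Start: joints at [0.976, 0.286, 1.577, -0, 1.279, -0.15], TCP at [290.4, 609.322, 242.325] pointing down, gripper open.
Joint ranges: [-2.77, 2.77], [-0.9, 2.22], [0.21, 2.48], [-1.53, 4.67], [0.24, 2.81], [-2.84, 2.84]. Speed limits (rad/s): [2.79, 2.79, 3.14, 3.14, 3.14, 3.14].

INTERFACE

Orientations are given as a rotation vector (axis times angle).
In Python, from workcell import * gives the robot as it stands.
- The arm moves only by the tool drive_tool, never from a script. Its argument "series" is a list of rows, each a list of 3 entries, a list of its own where there are three numbers: the finger opening in m, from 0 to 0.0854, then the shift along the tool's x, y, z in m, then the turn, a rotation vector about the tool's x, y, z in rad. A call has exactly 10 rows; each row is the pose to reach, as a shift and turn from the pose commanded when the call began, along the tool's axes at that moment; what a row does not reach only later rows make up. A row lasts 1/8 s, in which the tool goes at most 62.5 mm and 10.7 degrees, less where a joint would pass 70% of its speed; a pose out of reach is approached as far as the arm can. A call with a gripper value outside its range is refused whole. The fingers move at their own pace and stop on an object; "force" is the grip in N (left out, the last holds). Time passes only in rows, so rows that repeat a pose let the fingers close, or fill a call up. It gives the time, the measured TCP pose, the force and the opening at its end, in the units of the state.
- get_obs(): the state, without advancing time (a new reading comes with each control period).
- grab_frame(name): name is "scene" or "side" or "wrist"; returns a dict with "frame" (480x640x3 uint8, blue, green, red), "fov_y" (degrees; the focal length in pixels is half the picture's height over the tangent of half this angle, whatever the lens; pixels are square), "cx", "cy" (the principal point, pixels), "R" (3x3) and "t" (3): a world point X has camera coordinates R X + t. Camera axes: x right, y down, z forward; pixel columns grow to the right and rows downward; lengths in mm; the calibration is good to about 2 mm. A picture is of the moment at which its call begins. There is no depth.
- finish_job(): hands the job in, once; it reports no verdict.
The state is a dict: "time_s": time; "joint_positions": joint angles; "joint_velocities": joint speeds; "joint_torque": joint torques, N m; "eef_pos": TCP position; "orientation": TCP orientation; "wrist_force": force on the tool from outside, world axes, zero at the start; "wrist_torque": the same for the moment, N m; "opening": finger opening in mm.
Only numpy, scipy, OpenCV 4.12 (cv2) and the standard library are available. Lean on these libraries where they do the work, as an engineer would, in place of code of your own. Each camera call takes 0.05 s, during which the arm holds its last target.

TASK

Nest one of the two white strainer cups fully into the other on the bench to make a double strainer. Take the nested pair by the lower cup, carry it over the tube rack without disturbing anything, and hold it upright and still, centred about a centimetre above the mouth of the open wide-mouthed jar without ever touching the jar, ready for pouring. Finish there, still holding it: do not set it down or let go.

Things in the scene. Friction and masses are not known exactly. Their poses are not given: they have to be found in the camera images.
- cup_a_mid (a point): white plastic strainer cup, round, upright, open on top, about 50 g, 56 tall: tapered body (outer diameter 38 at foot, 52 at height 34), collar 59 wide from height 34 to 44, thick rim band 64 wide from 44 to 56 (grip here); mouth 54 inside. Nested in the other cup, its collar sits on that cup's rim: 22 higher (stack 78 tall), about 1 side play. This point: on the axis, 28 above the underside; z up
- cup_b_mid (a point): the other strainer cup, identical to the first (56 tall, rim diameter 64); in the nested stack both rim bands are equally wide, so straight fingers reaching down to the lower band squeeze and carry both cups; this point is on its axis, 28 above its underside, z up
- jar_rim (a point): open wide-mouthed jar of amber glass, round, loose, 300 g: outer diameter 80, 85 tall, neck 72 outside and 64 inside, standing on the bench on the side of the rack away from the cups. This point: centre of the mouth, level with the rim, z up
- bottle: closed amber bottle with a white screw cap, diameter 58, 100 tall, loose, standing near the jar; not to be disturbed. Origin at the centre of its underside, z up
- rack: blue wire tube rack fixed to the bench, one row of eight wells along its x axis, 300 long (x), 41 wide (y), 74 tall; the tubes in it reach 120 above the bench. It stands between the cups and the jar. Origin at the centre of its underside, z up
- tube1: screw-cap sample tube standing in the rack: diameter 31 over the cap, 116 tall, top 120 above the bench; origin at the centre of its underside, z up. Bystander, stays where it is
- tube2: screw-cap sample tube standing in the rack: diameter 31 over the cap, 116 tall, top 120 above the bench; origin at the centre of its underside, z up. Bystander, stays where it is
- tube3: screw-cap sample tube standing in the rack: diameter 31 over the cap, 116 tall, top 120 above the bench; origin at the centre of its underside, z up. Bystander, stays where it is
- tube4: screw-cap sample tube standing in the rack: diameter 31 over the cap, 116 tall, top 120 above the bench; origin at the centre of its underside, z up. Bystander, stays where it is
Mind the look-alikes: they are no part of the job. Leave any blue or yellow look-alike of the part that bears jar_rim alone.

How it is judged:
By the outcome, as a careful person would: the job done as asked, in the order asked, and still so for the second after the job is handed in, while the arm keeps its last pose, push and grip.
It also fails if it takes over 58 s, if anything falls off the work surface, if the arm or the gripper's body presses on something with over 40 N, if the wrist force passes 120 N, or if a joint passes its speed limit or range.

## Working session

There is one attempt and no reset: what is moved stays moved. The work goes in short steps, Python scripts to look and compute and a tool call to move; the robot and the scene stay as the last step left them, time stands still between calls to the robot, and variables do not carry over. Pictures are saved under pics/ and viewed, and the job is handed in when it is done.

Besides the shell and the picture viewer there is one more tool, called after "Emit:" as name(argument=value, ...), one argument or row to a line, values as JSON. drive_tool: Moves the arm, as the interface text tells. Its arguments: {"type":"object","properties":{"series":{"type":"array"},"force":{"type":"number"}},"required":["series"]}

```bash
mkdir -p pics; ls
cat > h.py <<'E'
from workcell import *
import numpy as np, cv2
from scipy.spatial.transform import Rotation as Ro
def snap(n,fn):
    f=grab_frame(n); cv2.imwrite('pics/'+fn,f['frame']); np.savez('pics/'+fn+'.npz',**{k:np.array(v) for k,v in f.items()}); return f
def load(fn): return dict(np.load('pics/'+fn+'.npz'))
def proj(f,X):
    F=240/np.tan(np.radians(f['fov_y'])/2); c=np.array(f['R'])@np.array(X,float)+np.array(f['t']).ravel()
    return F*c[0]/c[2]+f['cx'],F*c[1]/c[2]+f['cy']
def ray(f,u,v,z):
    F=240/np.tan(np.radians(f['fov_y'])/2); R=np.array(f['R']); t=np.array(f['t']).ravel()
    o=-R.T@t; d=R.T@np.array([(u-f['cx'])/F,(v-f['cy'])/F,1]); return o+d*(z-o[2])/d[2]
E
python3 - <<'E'
from h import *
for n in ['scene','side','wrist']:
    f=snap(n,n+'0.png'); print(n,f['fov_y'],f['cx'],f['cy'],-np.array(f['R']).T@np.array(f['t']).ravel(),f['R'])
o=get_obs();print(o)
print(Ro.from_rotvec(o['orientation']).as_matrix())
E
```

```text
pics
scene 51.01043360685891 318.34913286748844 247.28785433801204 [1115.70037223  -23.22514508  576.42529017] [[ 0.045184    0.99897803 -0.0011435 ]
 [ 0.64073079 -0.02985857 -0.7671848 ]
 [-0.7664349   0.0339318  -0.64142511]]
side 50.90386973570695 322.48953696540804 243.62038326012103 [ 357.85803987 -681.10725137  583.55749429] [[ 0.9787413  -0.20498824  0.00672976]
 [-0.11329418 -0.56770638 -0.815398  ]
 [ 0.17096753  0.79730125 -0.57886165]]
wrist 61.22684719637429 317.46282822183343 244.27006840652254 [219.98954087 642.75872239 372.47319859] [[ 0.43109064  0.90230528 -0.00245977]
 [ 0.85967483 -0.40989215  0.30487309]
 [ 0.27408035 -0.13354254 -0.95238981]]
{'time_s': 0.15, 'joint_positions': array([ 9.76007500e-01,  2.87043048e-01,  1.57781806e+00, -1.76525838e-05,
        1.27861164e+00, -1.50001659e-01]), 'joint_velocities': array([-0.00083279, -0.00171565, -0.00553052,  0.00022122,  0.00134391,
        0.00080684]), 'joint_torque': array([ 9.84811631e-04, -4.06600463e+01, -2.93139875e+01, -9.15377836e-05,
        3.94051734e-03, -1.07800309e-05]), 'eef_pos': array([290.13292048, 608.92884592, 241.22325337]), 'orientation': array([-0.87649572,  1.38914181,  0.87523201]), 'wrist_force': array([-0.41968175,  1.2511764 , -1.10436456]), 'wrist_torque': array([-0.01747745, -0.01847369, -0.01907939]), 'opening': 85.17037910448741}
[[-1.03947823e-03 -9.02704317e-01  4.30260194e-01]
 [-1.56669055e-03  4.30261369e-01  9.02702997e-01]
 [-9.99998232e-01  2.64255529e-04 -1.86150565e-03]]
```

View pics/scene0.png

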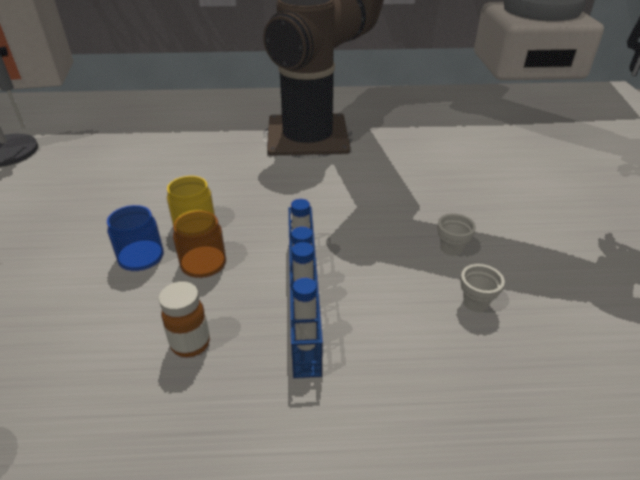

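View pics/side0.png

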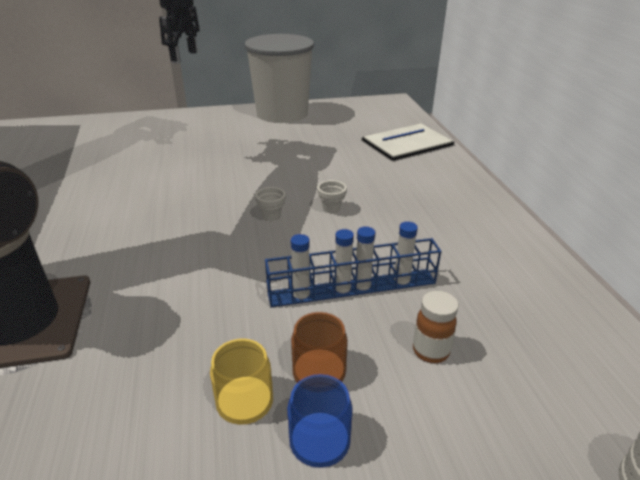

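View pics/wrist0.png

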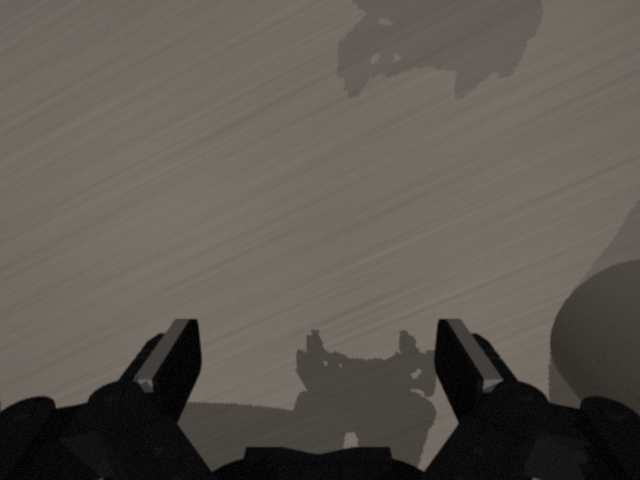

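The scene view shows the cups at about (456,231) and (482,286). The rack runs along column 303, with tubes at rows 208–290. The amber jar is at (200,243) with yellow and blue jars beside it, and the bottle is at (185,320). I'll zoom in to measure them.

Run:
```python
from h import *
a=cv2.imread('pics/scene0.png');b=cv2.imread('pics/side0.png')
r=lambda i,x,y,w,h:cv2.resize(cv2.convertScaleAbs(i[y:y+h,x:x+w],alpha=1.5),(400,300),interpolation=cv2.INTER_CUBIC)
cv2.imwrite('pics/z0.png',np.vstack([np.hstack([r(a,420,200,100,75+35-35),r(a,440,245,100,75)]),np.hstack([r(b,240,160,120,90),r(b,200,290,180,135)])]))
cv2.imwrite('pics/z1.png',cv2.resize(cv2.convertScaleAbs(a[160:370,90:340],alpha=1.6),None,fx=2.8,fy=2.8,interpolation=cv2.INTER_CUBIC))
```

```text
(no output)
```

View pics/z0.png

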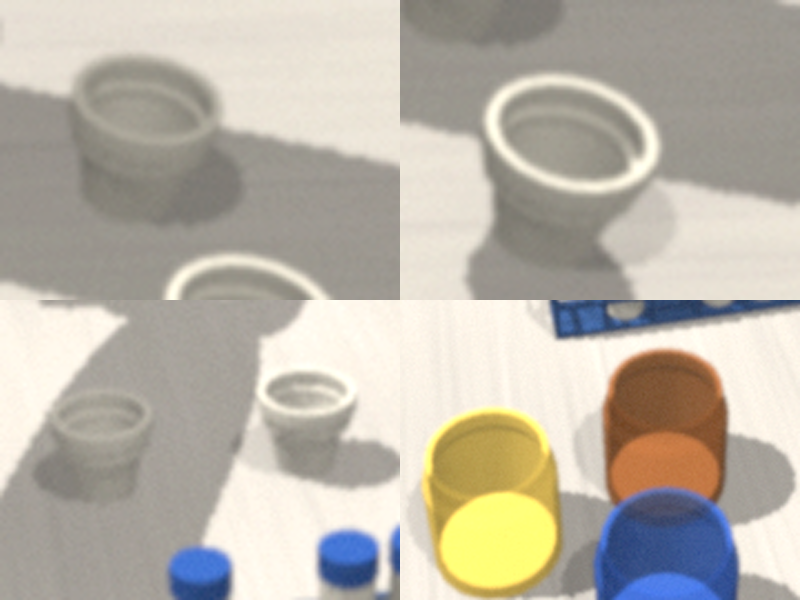

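View pics/z1.png

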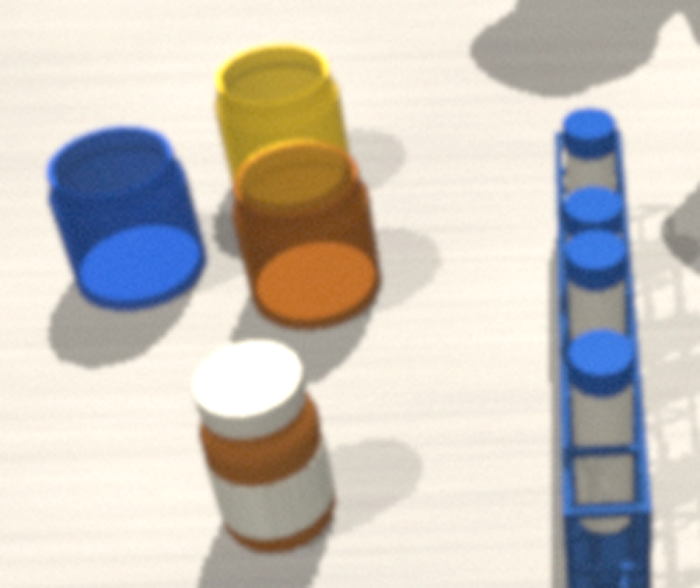

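Run:
```python
from h import *
s=load('scene0.png');d=load('side0.png')
for n,z,p,q in [('cupN',56,(456.8,225),(270.3,196)),('cupF',56,(482.9,278.2),(332,190.3)),('jar',85,(196.1,222.5),(319.7,329.2))]:
    print(n,ray(s,*p,z),ray(d,*q,z))
def ell(f,m):
    cs,_=cv2.findContours(m,cv2.RETR_EXTERNAL,cv2.CHAIN_APPROX_NONE)
    return sorted([c for c in cs if len(c)>15],key=len)
Z=lambda x,y:(90+x/2.8,160+y/2.8)
for n,x,y,z in [('bott',248,375,100),('t1',589,125,120),('t2',594,205,120),('t3',596,250,120),('t4',602,352,120),('blue',110,165,85),('yel',273,78,85)]: print(n,ray(s,*Z(x,y),z))
for n,u,v,z in [('bott',440,304,100),('t1',300,242,120),('t2',344,237,120),('t3',366,234,120),('t4',408,229,120),('rackc',267,261,74),('rackc',438,246,74),('yel',241,357,85),('blue',320,394,85)]: print(n,ray(d,u,v,z))
```

```text
cupN [445.73032292 242.39951241  56.        ] [442.22579127 234.4112109   56.        ]
cupF [577.6436042  247.86253371  56.        ] [573.59500421 233.08236243  56.        ]
jar [ 456.77845706 -192.12293159   85.        ] [ 459.56365918 -193.11155186   85.        ]
bott [ 634.36066502 -188.05327087  100.        ]
t1 [464.44599482 -22.64394027 120.        ]
t2 [537.13670851 -21.32251242 120.        ]
t3 [573.68606115 -21.06587066 120.        ]
t4 [647.08626967 -19.87244647 120.        ]
blue [ 441.93338861 -302.61250519   85.        ]
yel [ 353.4371333  -221.74866038   85.        ]
bott [ 634.04068744 -192.80238604  100.        ]
t1 [460.51716116 -31.23461037 120.        ]
t2 [532.71635604 -31.31586778 120.        ]
t3 [570.04610833 -29.96017484 120.        ]
t4 [642.49864856 -29.37467381 120.        ]
rackc [407.63131133 -10.06693304  74.        ]
rackc [703.86508812 -25.56766143  74.        ]
yel [ 349.58026641 -222.0694336    85.        ]
blue [ 438.12394263 -299.62904348   85.        ]
```

Two-view results agree for the jar, at about (458,-193). The cups differ by 8–15 mm in y between views, so I'll refine them with the wrist camera from above.

Emit:
drive_tool(
  series=[
    [0.085, [-0.04, -0.04, -0.03], [-0.12, 0, 0]],
    [0.085, [-0.04, -0.09, -0.06], [-0.25, 0, 0]],
    [0.085, [-0.04, -0.14, -0.09], [-0.35, 0, 0]],
    [0.085, [-0.04, -0.19, -0.13], [-0.445, 0, 0]],
    [0.085, [-0.04, -0.24, -0.165], [-0.445, 0, 0]],
    [0.085, [-0.04, -0.29, -0.2], [-0.445, 0, 0]],
    [0.085, [-0.04, -0.33, -0.23], [-0.445, 0, 0]],
    [0.085, [-0.04, -0.348, -0.243], [-0.445, 0, 0]],
    [0.085, [-0.04, -0.348, -0.243], [-0.445, 0, 0]],
    [0.085, [-0.04, -0.348, -0.243], [-0.445, 0, 0]],
  ],
)

```text
time_s: 1.4
eef_pos: [499.5, 240.8, 282.1]
orientation: [-1.209, 1.209, 1.21]
wrist_force: [0.4, -0.3, 0.2]
opening: 84.7
```

Run:
```python
from h import *
f=snap('wrist','w1.png')
o=get_obs();print(o['time_s'],o['eef_pos'],o['joint_positions'])
print(Ro.from_rotvec(o['orientation']).as_matrix().round(4))
cv2.imwrite('pics/w1b.png',cv2.convertScaleAbs(f['frame'],alpha=1.6))
```

```text
1.45 [499.3975091  241.06868812 282.11634818] [ 2.66591184e-01 -8.66623298e-03  1.83177174e+00  3.86760583e-04
  1.31902357e+00 -1.30554986e+00]
[[-6.0e-04 -1.0e+00 -1.2e-03]
 [ 2.0e-04 -1.2e-03  1.0e+00]
 [-1.0e+00  6.0e-04  2.0e-04]]
```

View pics/w1b.png

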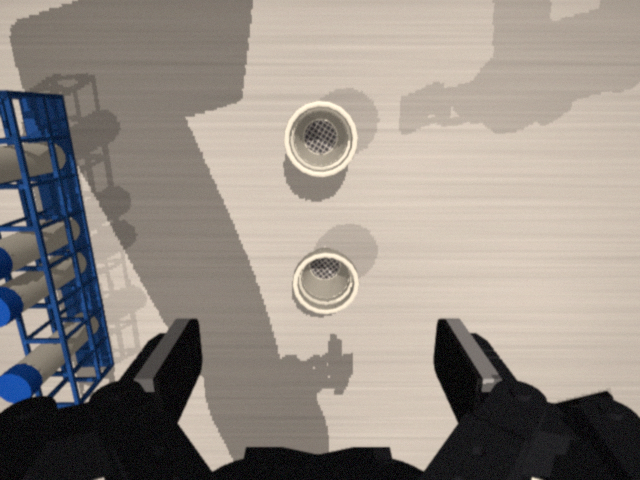

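Run:
```python
from h import *
f=load('w1.png'); C=-f['R'].T@f['t'].ravel(); print(C,f['R'].round(4),f['fov_y'],f['cx'],f['cy'])
im=f['frame'].copy()
for u,v in [(321,138),(326,282)]:
    X=ray(f,u,v,56); print(X)
    a=np.linspace(0,2*np.pi,60)
    P=np.array([proj(f,X+np.array([32*np.cos(t),32*np.sin(t),0])) for t in a]); print(P.min(0),P.max(0))
    cv2.polylines(im,[P.astype(int)],True,(0,0,255),1)
cv2.imwrite('pics/w1c.png',cv2.resize(cv2.convertScaleAbs(im[80:330,200:440],alpha=1.5),None,fx=2.4,fy=2.4))
```

```text
[421.7677703  240.74889985 413.52214819] [[ 4.000e-04  1.000e+00 -0.000e+00]
 [ 9.525e-01 -3.000e-04  3.044e-01]
 [ 3.044e-01 -2.000e-04 -9.525e-01]] 61.22684719637429 317.46282822183343 244.27006840652254
[440.75354068 243.7468561   56.        ]
[283.51209249  98.2513971 ] [358.49353493 175.62807723]
[573.79438092 248.82042111  56.        ]
[292.44239455 250.23411214] [359.56925244 312.2488435 ]
```

View pics/w1c.png

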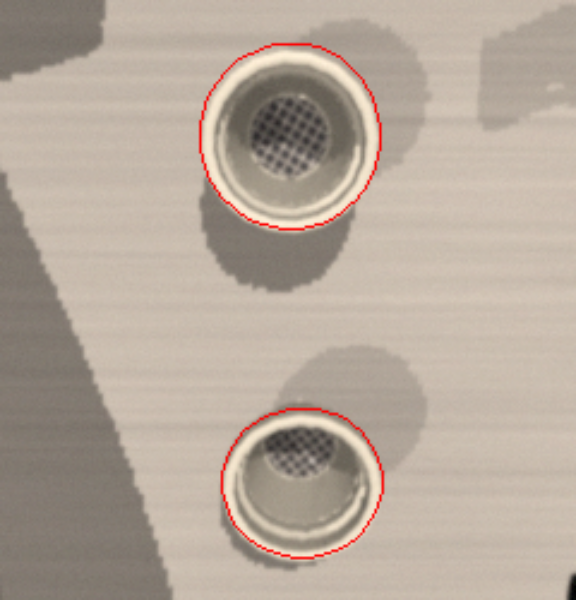

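The wrist view shows the near cup at (321,138), about (441,244), and the far cup at (326,282), about (574,249). The expected circles come out about 3% too large, so there may be some lens distortion. I'll move above the near cup and look again.

Emit:
drive_tool(
  series=[
    [0.085, [0.01, 0.015, 0.001], [0, 0, 0]],
    [0.085, [0.03, 0.035, 0.002], [0, 0, 0]],
    [0.085, [0.06, 0.055, 0.003], [0, 0, 0]],
    [0.085, [0.085, 0.058, 0.003], [0, 0, 0]],
    [0.085, [0.11, 0.058, 0.003], [0, 0, 0]],
    [0.085, [0.12, 0.058, 0.003], [0, 0, 0]],
    [0.085, [0.12, 0.058, 0.003], [0, 0, 0]],
    [0.085, [0.12, 0.058, 0.003], [0, 0, 0]],
    [0.085, [0.12, 0.058, 0.003], [0, 0, 0]],
    [0.085, [0.12, 0.058, 0.003], [0, 0, 0]],
  ],
)

```text
time_s: 2.7
eef_pos: [442.4, 243.3, 163.1]
orientation: [-1.21, 1.208, 1.209]
wrist_force: [-0.4, 0.1, -0.1]
opening: 84.9
```

Run:
```python
from h import *
f=snap('wrist','w2.png');g=snap('side','s2.png')
o=get_obs();print(o['time_s'],o['eef_pos'],o['joint_positions'])
im=f['frame'].copy()
for X in [(441,244,56),(574,249,56)]:
    X=np.array(X); print(proj(f,X))
    P=np.array([proj(f,X+np.array([32*np.cos(t),32*np.sin(t),0])) for t in np.linspace(0,2*np.pi,60)])
    cv2.polylines(im,[P.astype(int)],True,(0,0,255),1)
cv2.imwrite('pics/w2b.png',cv2.convertScaleAbs(im,alpha=1.6))
```

```text
2.8 [442.17437523 243.21772804 162.69785375] [ 3.01572860e-01 -9.45907488e-03  2.05953650e+00  2.70410504e-05
  1.09086187e+00 -1.26925845e+00]
(np.float64(318.6821703264298), np.float64(244.17806406592123))
(np.float64(325.63107660454926), np.float64(420.60708949003083))
```

View pics/w2b.png

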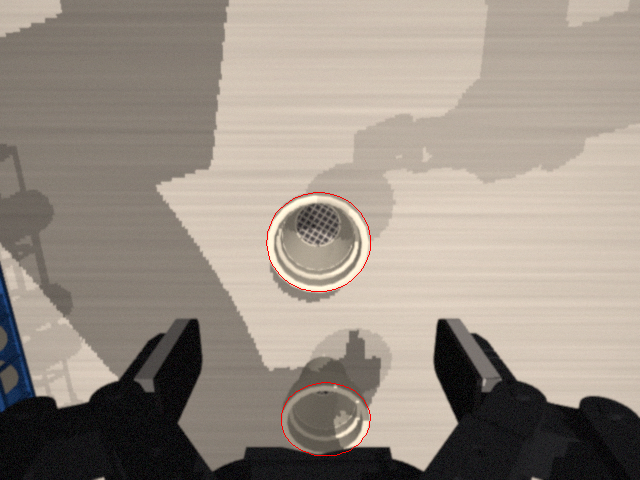

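View pics/s2.png

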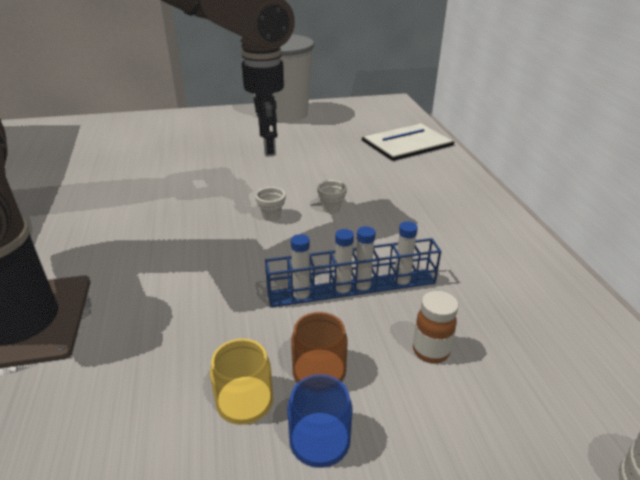

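Near cup fits at (319,242), so x≈441, y≈243.5. The red circles match both rims, and the jaws are centred on it. Descending.

Emit:
drive_tool(
  series=[
    [0.085, [0.02, 0.001, 0.0], [0, 0, 0]],
    [0.085, [0.04, 0.001, 0.0], [0, 0, 0]],
    [0.085, [0.06, 0.001, 0.0], [0, 0, 0]],
    [0.085, [0.08, 0.001, 0.0], [0, 0, 0]],
    [0.085, [0.095, 0.001, 0.0], [0, 0, 0]],
    [0.085, [0.107, 0.001, 0.0], [0, 0, 0]],
    [0.085, [0.114, 0.001, 0.0], [0, 0, 0]],
    [0.085, [0.117, 0.001, 0.0], [0, 0, 0]],
    [0.085, [0.117, 0.001, 0.0], [0, 0, 0]],
    [0.085, [0.117, 0.001, 0.0], [0, 0, 0]],
  ],
)

```text
time_s: 4.05
eef_pos: [441.4, 243.4, 45.8]
orientation: [-1.21, 1.208, 1.209]
wrist_force: [0.5, -0.3, -0.2]
opening: 84.7
```

Run:
```python
from h import *
f=snap('wrist','w3.png');g=snap('side','s3.png')
o=get_obs();print(o['time_s'],o['eef_pos'],o['wrist_force'])
r=lambda i,x,y,w,h:cv2.resize(cv2.convertScaleAbs(i[y:y+h,x:x+w],alpha=1.8),(400,300),interpolation=cv2.INTER_CUBIC)
cv2.imwrite('pics/w3b.png',np.hstack([cv2.resize(cv2.convertScaleAbs(f['frame'],alpha=2),(400,300)),r(g['frame'],210,130,160,120)]))
```

```text
4.15 [441.30655543 243.35272837  45.8027649 ] [0.39178459 0.49484608 0.41308563]
```

View pics/w3b.png

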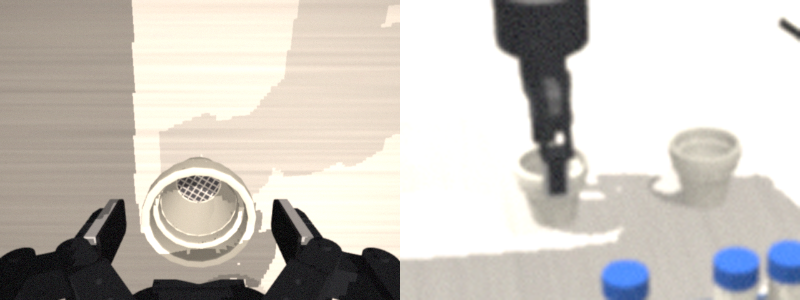

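Run:
```python
from h import *
f=load('w3.png');g=load('s3.png')
ims=[]
for h,al in((f,1.8),(g,1.8)):
    im=cv2.convertScaleAbs(h['frame'],alpha=al)
    for z in (56,):
        P=np.array([proj(h,np.array([441+32*np.cos(t),243.5+32*np.sin(t),z])) for t in np.linspace(0,2*np.pi,60)])
        cv2.polylines(im,[P.astype(int)],True,(0,0,255),1)
    ims.append(im)
for X in [(441,243.4-42,56),(441,243.4+42,56),(441,243.4-42,46)]: print(proj(f,X),proj(g,X))
cv2.imwrite('pics/w3c.png',np.hstack([cv2.resize(ims[0][200:480,150:490],(400,330)),cv2.resize(ims[1][150:230,230:330],(400,330),interpolation=cv2.INTER_CUBIC)]))
```

```text
(np.float64(195.28081137396464), np.float64(351.6040910939402)) (np.float64(271.690449487873), np.float64(204.06944948186882))
(np.float64(440.2166238902037), np.float64(351.4638405502267)) (np.float64(266.84667898148393), np.float64(184.44186025842092))
(np.float64(203.10748936277673), np.float64(336.3775303818486)) (np.float64(271.943237119484), np.float64(208.28773676521627))
```

View pics/w3c.png

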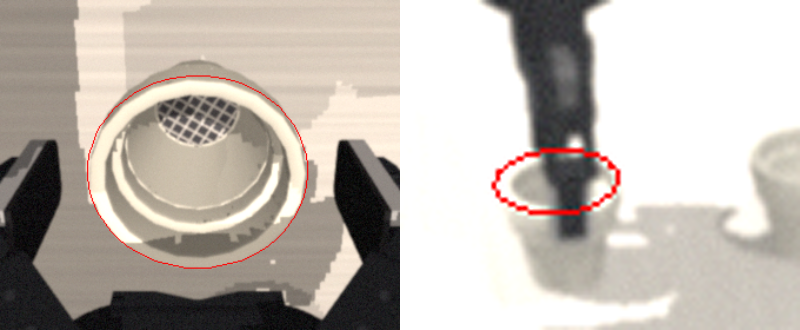

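The cup sits between the pads and is centred to about 1 mm. Closing now.

Emit:
drive_tool(
  series=[
    [0.075, [0, 0, 0], [0, 0, 0]],
    [0.068, [0, 0, 0], [0, 0, 0]],
    [0.064, [0, 0, 0], [0, 0, 0]],
    [0.06, [0, 0, 0], [0, 0, 0]],
    [0.058, [0, 0, 0], [0, 0, 0]],
    [0.058, [0, 0, 0], [0, 0, 0]],
    [0.058, [0, 0, 0], [0, 0, 0]],
    [0.058, [0, 0, 0], [0, 0, 0]],
    [0.058, [-0.003, 0, 0], [0, 0, 0]],
    [0.058, [-0.01, 0, 0], [0, 0, 0]],
  ],
  force=30,
)

```text
time_s: 5.4
eef_pos: [440.3, 243.0, 54.8]
orientation: [-1.209, 1.211, 1.21]
wrist_force: [0.1, 0.3, -0.9]
opening: 63.5
```

Run:
```python
from h import *
f=snap('wrist','w4.png');g=snap('side','s4.png')
o=get_obs();print(o['time_s'],o['eef_pos'],o['wrist_force'],o['opening'])
r=lambda i,x,y,w,h:cv2.resize(cv2.convertScaleAbs(i[y:y+h,x:x+w],alpha=1.3),(400,300),interpolation=cv2.INTER_CUBIC)
cv2.imwrite('pics/w4b.png',np.hstack([cv2.resize(cv2.convertScaleAbs(f['frame'],alpha=2),(400,300)),r(g['frame'],230,140,120,90)]))
```

```text
5.5 [441.49689026 243.37804617  56.02595036] [0.16886355 0.03153601 0.48106199] 63.72796576415771
```

View pics/w4b.png

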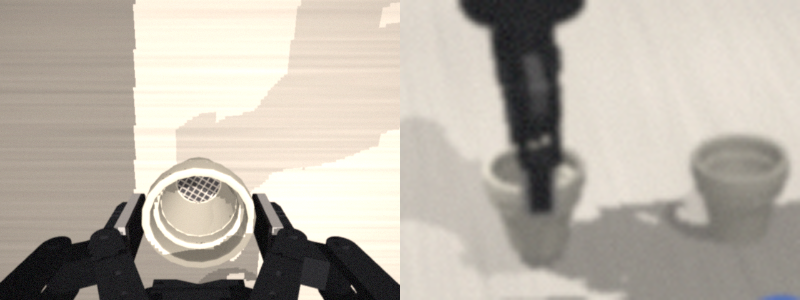

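Gripped at 63.7 mm opening, with the tip inside the band. Lifting and moving over the far cup.

Emit:
drive_tool(
  series=[
    [0.058, [-0.02, 0, 0], [0, 0, 0]],
    [0.058, [-0.05, 0, 0], [0, 0, 0]],
    [0.058, [-0.075, 0, 0], [0, 0, 0]],
    [0.058, [-0.08, -0.025, 0.001], [0, 0, 0]],
    [0.058, [-0.08, -0.06, 0.003], [0, 0, 0]],
    [0.058, [-0.08, -0.095, 0.005], [0, 0, 0]],
    [0.058, [-0.08, -0.12, 0.006], [0, 0, 0]],
    [0.058, [-0.08, -0.133, 0.006], [0, 0, 0]],
    [0.058, [-0.08, -0.133, 0.006], [0, 0, 0]],
    [0.058, [-0.08, -0.133, 0.006], [0, 0, 0]],
  ],
)

```text
time_s: 6.75
eef_pos: [573.0, 249.2, 135.0]
orientation: [-1.209, 1.21, 1.21]
wrist_force: [0.8, 0.6, -1.3]
opening: 63.9
```

Run:
```python
from h import *
f=snap('wrist','w5.png');g=snap('side','s5.png');s=snap('scene','c5.png')
o=get_obs();print(o['time_s'],o['eef_pos'],o['wrist_force'],o['opening'])
ims=[]
for h,(x,y,w,hh) in((f,(150,200,340,255)),(g,(260,120,140,105)),(s,(420,190,140,105))):
    im=cv2.convertScaleAbs(h['frame'],alpha=1.4)
    im=cv2.resize(im[y:y+hh,x:x+w],(400,300),interpolation=cv2.INTER_CUBIC); k=400/w
    for X,c in [((574,249,56),(0,0,255)),((o['eef_pos'][0]-.5,o['eef_pos'][1],o['eef_pos'][2]+10),(0,200,0))]:
        P=np.array([proj(h,np.array(X)+np.array([32*np.cos(t),32*np.sin(t),0])) for t in np.linspace(0,2*np.pi,60)])
        cv2.polylines(im,[((P-[x,y])*k).astype(int)],True,c,1)
    ims.append(im)
cv2.imwrite('pics/w5b.png',np.vstack([np.hstack(ims[:2]),np.hstack([ims[2],cv2.resize(f['frame'],(400,300))])]))
```

```text
6.9 [573.17338931 249.35020193 135.31790491] [-0.92292837  0.11542511 -0.60817355] 63.53742524476567
```

View pics/w5b.png

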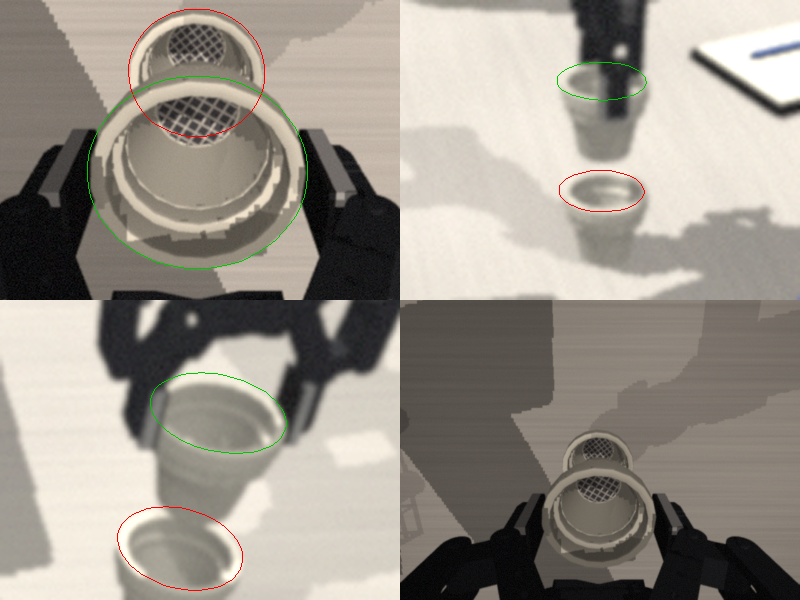

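Model circles and images agree for both cups in all three views, with alignment better than 1 mm. Lowering most of the way.

Emit:
drive_tool(
  series=[
    [0.058, [0.01, -0.0005, 0], [0, 0, 0]],
    [0.058, [0.022, -0.0005, 0], [0, 0, 0]],
    [0.058, [0.033, -0.0005, 0], [0, 0, 0]],
    [0.058, [0.041, -0.0005, 0], [0, 0, 0]],
    [0.058, [0.048, -0.0005, 0], [0, 0, 0]],
    [0.058, [0.053, -0.0005, 0], [0, 0, 0]],
    [0.058, [0.057, -0.0005, 0], [0, 0, 0]],
    [0.058, [0.06, -0.0005, 0], [0, 0, 0]],
    [0.058, [0.062, -0.0005, 0], [0, 0, 0]],
    [0.058, [0.062, -0.0005, 0], [0, 0, 0]],
  ],
)

```text
time_s: 8.15
eef_pos: [574.4, 249.2, 73.3]
orientation: [-1.209, 1.209, 1.209]
wrist_force: [-0.3, 0.6, -0.1]
opening: 63.8
```

```bash
cat > v.py <<'E'
from h import *
import sys
def view(tag,side=(260,120,140,105),scene=(420,190,140,105),al=1.4,wr=(150,200,340,255)):
    f=snap('wrist','w%s.png'%tag);g=snap('side','s%s.png'%tag);s=snap('scene','c%s.png'%tag)
    o=get_obs();print(o['time_s'],o['eef_pos'],o['wrist_force'],o['opening'])
    ims=[]
    for h,(x,y,w,hh) in((f,wr),(g,side),(s,scene)):
        ims.append(cv2.resize(cv2.convertScaleAbs(h['frame'],alpha=al)[y:y+hh,x:x+w],(400,300),interpolation=cv2.INTER_CUBIC))
    cv2.imwrite('pics/v%s.png'%tag,np.vstack([np.hstack(ims[:2]),np.hstack([ims[2],cv2.resize(f['frame'],(400,300))])]))
if __name__=='__main__': view(sys.argv[1])
E
python3 v.py 6
```

```text
8.3 [574.61174672 249.2850808   73.55001559] [-0.19132411  0.18793097 -0.16254726] 63.776408216250026
```

View pics/v6.png

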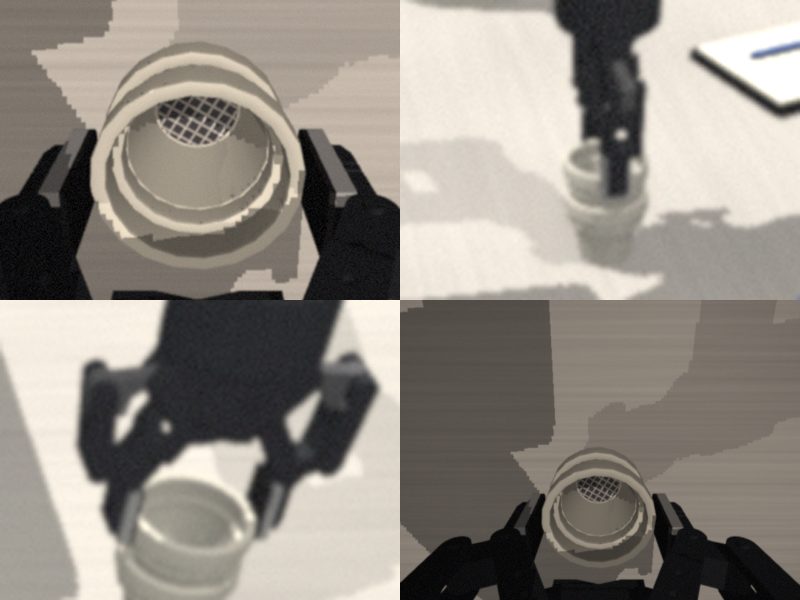

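The cup is inside the lower one, with no contact force. Lowering the last 6 mm slowly.

Emit:
drive_tool(
  series=[
    [0.058, [0.001, 0, 0], [0, 0, 0]],
    [0.058, [0.002, 0, 0], [0, 0, 0]],
    [0.058, [0.003, 0, 0], [0, 0, 0]],
    [0.058, [0.004, 0, 0], [0, 0, 0]],
    [0.058, [0.0045, 0, 0], [0, 0, 0]],
    [0.058, [0.005, 0, 0], [0, 0, 0]],
    [0.058, [0.0055, 0, 0], [0, 0, 0]],
    [0.058, [0.006, 0, 0], [0, 0, 0]],
    [0.058, [0.006, 0, 0], [0, 0, 0]],
    [0.058, [0.006, 0, 0], [0, 0, 0]],
  ],
)

```text
time_s: 9.55
eef_pos: [574.8, 249.3, 68.0]
orientation: [-1.21, 1.208, 1.209]
wrist_force: [-1.4, -0.7, 4.3]
opening: 63.8
```

```bash
python3 v.py 7
```

```text
9.7 [574.80685352 249.30575186  67.9630578 ] [-1.80969816 -0.11800339  5.07338104] 63.498714912710476
```

View pics/v7.png

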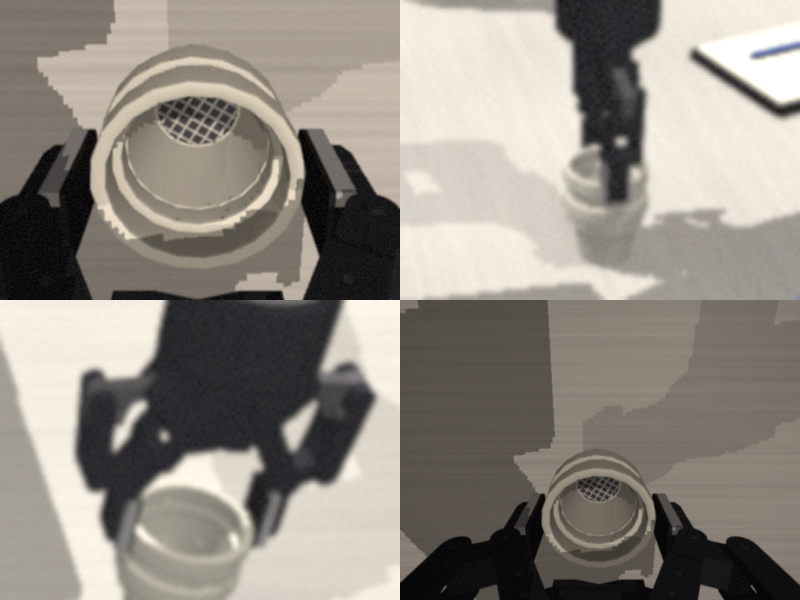

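Contact at TCP z=68.0 with about 5 N upward, which is the expected +22 mm, so the cup is seated. Opening and reaching down to the lower band.

Emit:
drive_tool(
  series=[
    [0.07, [0, 0, 0], [0, 0, 0]],
    [0.08, [0, 0, 0], [0, 0, 0]],
    [0.085, [0, 0, 0], [0, 0, 0]],
    [0.085, [0, 0, 0], [0, 0, 0]],
    [0.085, [0.003, 0, 0], [0, 0, 0]],
    [0.085, [0.008, 0, 0], [0, 0, 0]],
    [0.085, [0.014, 0, 0], [0, 0, 0]],
    [0.085, [0.02, 0, 0], [0, 0, 0]],
    [0.085, [0.024, 0, 0], [0, 0, 0]],
    [0.085, [0.026, 0, 0], [0, 0, 0]],
  ],
)

```text
time_s: 10.95
eef_pos: [574.3, 249.2, 40.9]
orientation: [-1.209, 1.21, 1.21]
wrist_force: [-0.0, 0.2, 0.1]
opening: 85.2
```

```bash
python3 v.py 8
```

```text
11.1 [574.51238994 249.2490943   41.28991733] [-0.02184382 -0.19617199 -0.18989507] 85.20643364227625
```

View pics/v8.png

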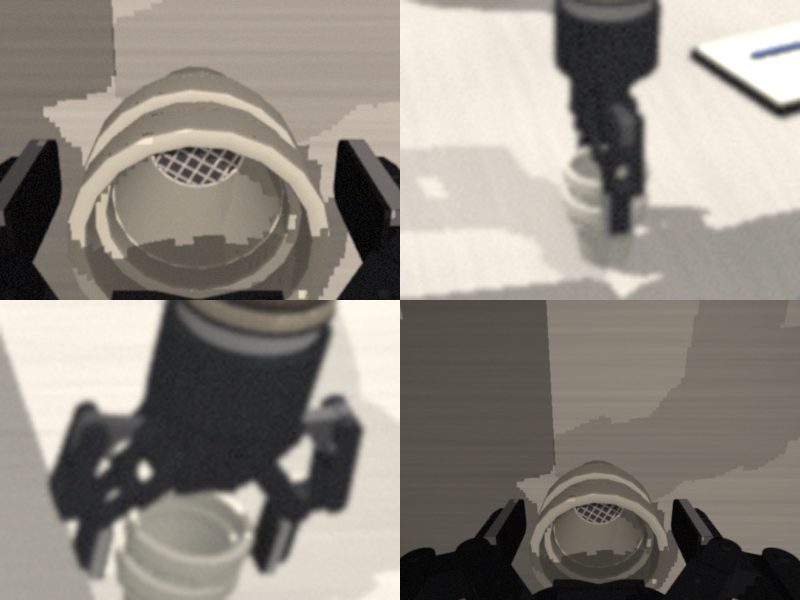

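The stack stands nested with the rims parallel, and the pads span both bands. Gripping and starting a slow lift.

Emit:
drive_tool(
  series=[
    [0.075, [0, 0, 0], [0, 0, 0]],
    [0.068, [0, 0, 0], [0, 0, 0]],
    [0.064, [0, 0, 0], [0, 0, 0]],
    [0.06, [0, 0, 0], [0, 0, 0]],
    [0.056, [0, 0, 0], [0, 0, 0]],
    [0.056, [0, 0, 0], [0, 0, 0]],
    [0.056, [0, 0, 0], [0, 0, 0]],
    [0.056, [0, 0, 0], [0, 0, 0]],
    [0.056, [-0.003, 0, 0], [0, 0, 0]],
    [0.056, [-0.01, 0, 0], [0, 0, 0]],
  ],
  force=40,
)

```text
time_s: 12.35
eef_pos: [573.3, 249.3, 50.1]
orientation: [-1.208, 1.211, 1.211]
wrist_force: [-0.1, 0.4, -1.3]
opening: 64.1
```

```bash
python3 v.py 9
```

```text
12.5 [574.57830178 249.48068014  51.52120126] [ 0.08489373 -0.04650766 -1.71993343] 63.94809709147639
```

View pics/v9.png

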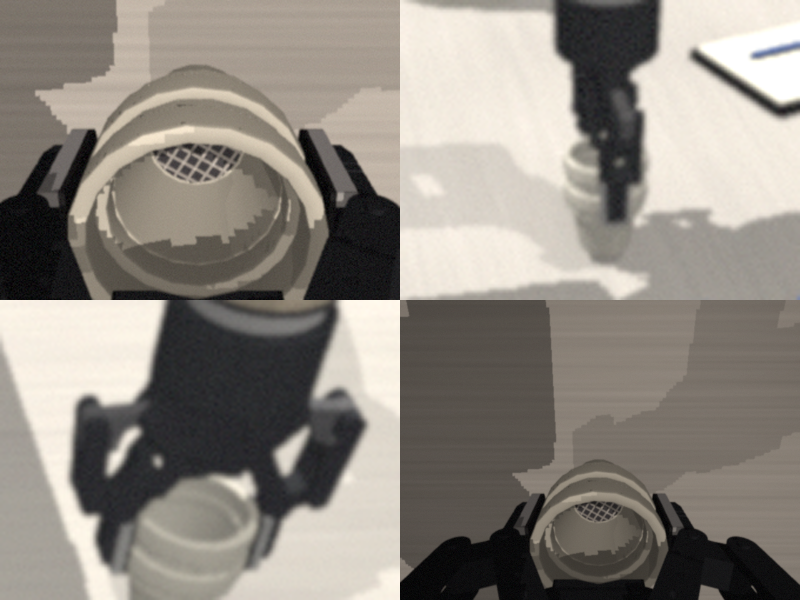

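Emit:
drive_tool(
  series=[
    [0.056, [-0.01, 0, 0], [0, 0, 0]],
    [0.056, [-0.025, 0, 0], [0, 0, 0]],
    [0.056, [-0.045, 0, 0], [0, 0, 0]],
    [0.056, [-0.07, 0, 0], [0, 0, 0]],
    [0.056, [-0.095, 0, 0], [0, 0, 0]],
    [0.056, [-0.12, 0, 0], [0, 0, 0]],
    [0.056, [-0.145, 0, 0], [0, 0, 0]],
    [0.056, [-0.16, 0, 0], [0, 0, 0]],
    [0.056, [-0.17, 0, 0], [0, 0, 0]],
    [0.056, [-0.17, 0, 0], [0, 0, 0]],
  ],
)

```text
time_s: 13.75
eef_pos: [574.7, 249.3, 222.0]
orientation: [-1.21, 1.208, 1.209]
wrist_force: [1.4, -0.2, -1.2]
opening: 64.3
```

```bash
python3 -c "
from v import *
view('10',side=(240,20,200,150),scene=(400,100,200,150))"
```

```text
13.9 [573.87563415 249.04596132 220.00245362] [ 0.48467017 -0.34051839 -1.31904591] 64.26432118141027
```

View pics/v10.png

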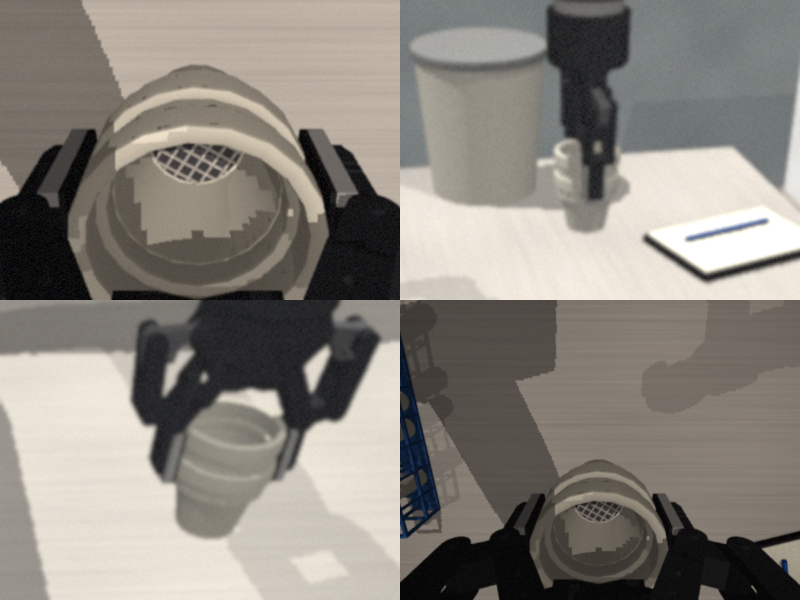

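Both cups are held and upright, with the bottom about 180 mm up, well above the 120 mm tubes. Carrying over the rack in two moves.

Emit:
drive_tool(
  series=[
    [0.056, [0, 0.002, -0.005], [0, 0, 0]],
    [0.056, [0, 0.004, -0.015], [0, 0, 0]],
    [0.056, [0, 0.008, -0.035], [0, 0, 0]],
    [0.056, [0, 0.012, -0.06], [0, 0, 0]],
    [0.056, [0, 0.016, -0.09], [0, 0, 0]],
    [0.056, [0, 0.02, -0.12], [0, 0, 0]],
    [0.056, [0, 0.024, -0.15], [0, 0, 0]],
    [0.056, [0, 0.028, -0.18], [0, 0, 0]],
    [0.056, [0, 0.032, -0.21], [0, 0, 0]],
    [0.056, [0, 0.036, -0.24], [0, 0, 0]],
  ],
)

```text
time_s: 15.15
eef_pos: [537.7, 7.2, 221.4]
orientation: [-1.209, 1.21, 1.208]
wrist_force: [-0.8, 0.2, -1.8]
opening: 64.0
```

Emit:
drive_tool(
  series=[
    [0.056, [0, 0.003, -0.03], [0, 0, 0]],
    [0.056, [0, 0.006, -0.06], [0, 0, 0]],
    [0.056, [0, 0.008, -0.09], [0, 0, 0]],
    [0.056, [0, 0.008, -0.12], [0, 0, 0]],
    [0.056, [0, 0.008, -0.15], [0, 0, 0]],
    [0.056, [0, 0.008, -0.175], [0, 0, 0]],
    [0.056, [0, 0.008, -0.19], [0, 0, 0]],
    [0.056, [0, 0.008, -0.2], [0, 0, 0]],
    [0.056, [0, 0.008, -0.2], [0, 0, 0]],
    [0.056, [0, 0.008, -0.2], [0, 0, 0]],
  ],
)

```text
time_s: 16.4
eef_pos: [530.5, -190.1, 221.2]
orientation: [-1.209, 1.209, 1.21]
wrist_force: [-0.1, 0.7, -1.7]
opening: 63.9
```

```bash
python3 -c "
from v import *
view('11',side=(220,120,240,180),scene=(80,100,240,180),al=1.3,wr=(0,0,640,480))
f=load('w11.png')
im=cv2.convertScaleAbs(f['frame'],alpha=1.7)
for X,c in [((458,-193,85),(0,255,0))]:
    for r in (36,32):
        P=np.array([proj(f,np.array(X)+np.array([r*np.cos(t),r*np.sin(t),0])) for t in np.linspace(0,2*np.pi,60)])
        cv2.polylines(im,[P.astype(int)],True,c,1)
cv2.imwrite('pics/w11b.png',im)
"
```

```text
16.55 [ 530.62020761 -190.06197447  221.29288015] [-0.70484679 -0.09763426 -1.74286057] 63.97448189951524
```

View pics/v11.png

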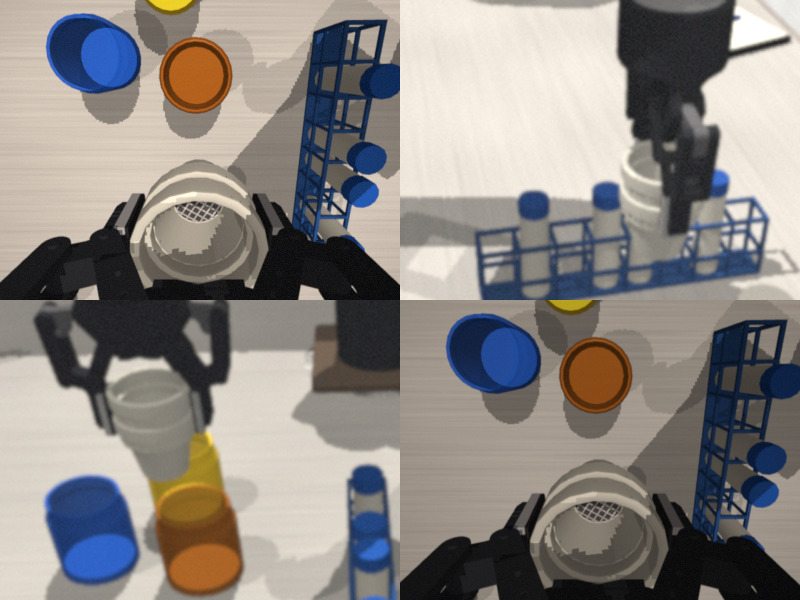

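View pics/w11b.png

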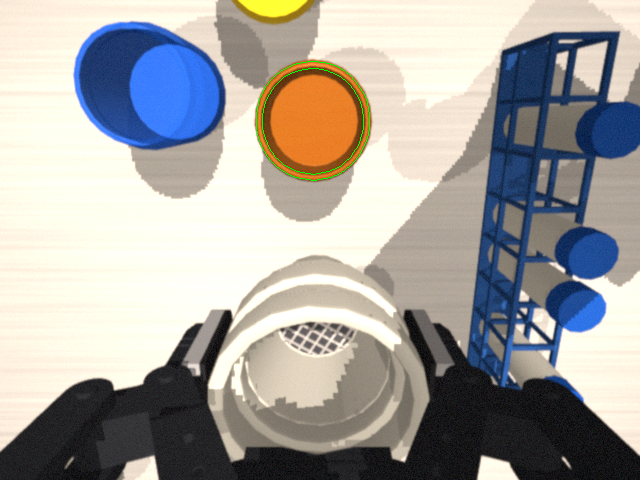

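The jar is seen nearly from above at (313,120), and the projected circle at (458,-193) lies on it. I'll refine that with an ellipse fit and check where the stack axis sits relative to the TCP.

```bash
python3 -c "
from h import *
f=load('w11.png');im=f['frame']
h=cv2.cvtColor(im,cv2.COLOR_BGR2HSV)
m=((h[...,0]<18)&(h[...,1]>110)).astype(np.uint8)*255
m[:40]=0;m[220:]=0;m[:,:230]=0;m[:,400:]=0
cs,_=cv2.findContours(m,cv2.RETR_EXTERNAL,cv2.CHAIN_APPROX_NONE);c=max(cs,key=cv2.contourArea)
e=cv2.fitEllipse(c);print(e,cv2.boundingRect(c),ray(f,*e[0],85))
hm=np.array([ray(f,*p[0],85)[:2] for p in c],np.float32);print(cv2.minEnclosingCircle(hm))
# compare w5 axis: TCP vs stack in w11
o=get_obs();t=o['eef_pos'];print(t,Ro.from_rotvec(o['orientation']).as_matrix().round(4))
k=cv2.convertScaleAbs(im,alpha=1.7)
for dz,col in((36.7,(0,0,255)),(14.7,(0,160,0))):
  P=np.array([proj(f,t+np.array([32*np.cos(a),32*np.sin(a),dz])) for a in np.linspace(0,2*np.pi,60)])
  cv2.polylines(k,[P.astype(int)],True,col,1)
cv2.imwrite('pics/w11c.png',np.hstack([cv2.resize(k[240:480,190:450],(433,400)),cv2.resize(k[40:200,220:400],(360,400))]))
g=load('s11.png');s=load('c11.png');L=[]
for q in(g,s):
  k=cv2.convertScaleAbs(q['frame'],alpha=1.3);k=cv2.resize(k,None,fx=3,fy=3,interpolation=cv2.INTER_CUBIC)
  for dz,r,col in((36.7,32,(0,0,255)),(14.7,32,(0,160,0)),(-41.3,19,(255,0,0))):
    P=np.array([proj(q,t+np.array([r*np.cos(a),r*np.sin(a),dz])) for a in np.linspace(0,2*np.pi,60)])*3
    cv2.polylines(k,[P.astype(int)],True,col,1)
  c=(np.array(proj(q,t))*3).astype(int);L.append(k[c[1]-200:c[1]+200,c[0]-200:c[0]+200])
cv2.imwrite('pics/sc11.png',np.hstack(L))
"
```

```text
((312.7740783691406, 119.908203125), (115.0260009765625, 120.87662506103516), 177.20675659179688) (255, 59, 117, 123) [ 455.98672121 -193.14446834   85.        ]
((457.6084289550781, -193.26280212402344), 36.93565368652344)
[ 530.62020761 -190.06197447  221.29288015] [[-1.0e-04 -1.0e+00 -1.2e-03]
 [ 2.0e-04 -1.2e-03  1.0e+00]
 [-1.0e+00  1.0e-04  2.0e-04]]
```

View pics/w11c.png

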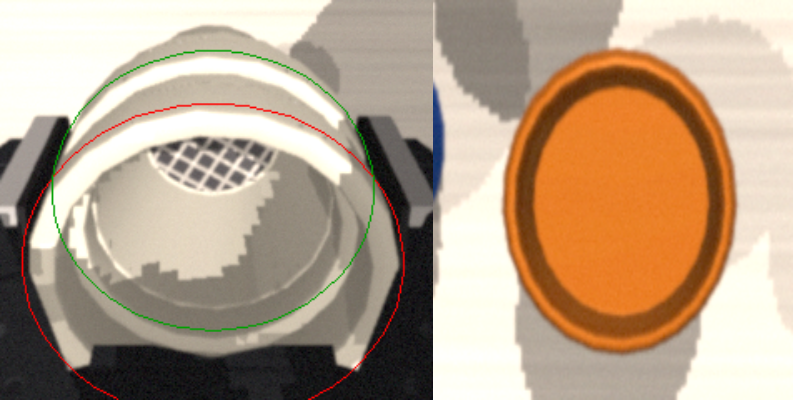

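View pics/sc11.png

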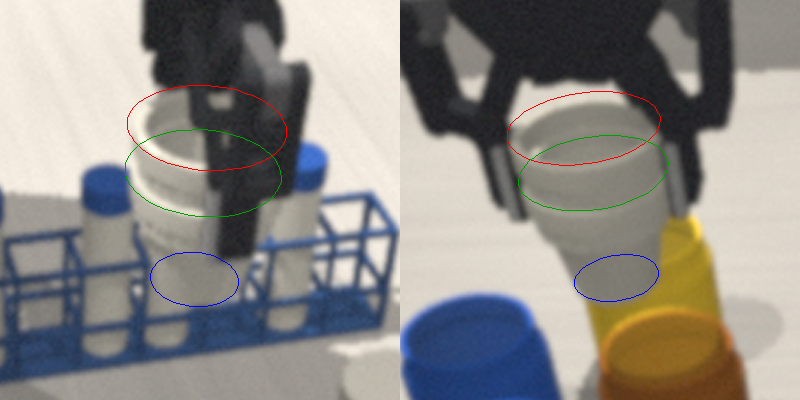

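Jar centre comes out at about (457.6,-193.2). The stack axis is within about 0.5 mm of the TCP axis. Moving over the jar and down to about 35 mm above it.

Emit:
drive_tool(
  series=[
    [0.056, [0, 0.008, -0.001], [0, 0, 0]],
    [0.056, [0, 0.022, -0.002], [0, 0, 0]],
    [0.056, [0, 0.04, -0.003], [0, 0, 0]],
    [0.056, [0, 0.056, -0.003], [0, 0, 0]],
    [0.056, [0, 0.067, -0.003], [0, 0, 0]],
    [0.056, [0.01, 0.073, -0.003], [0, 0, 0]],
    [0.056, [0.03, 0.073, -0.003], [0, 0, 0]],
    [0.056, [0.05, 0.073, -0.003], [0, 0, 0]],
    [0.056, [0.06, 0.073, -0.003], [0, 0, 0]],
    [0.056, [0.06, 0.073, -0.003], [0, 0, 0]],
  ],
)

```text
time_s: 17.8
eef_pos: [457.1, -193.4, 160.3]
orientation: [-1.208, 1.209, 1.211]
wrist_force: [-0.4, -0.0, -1.3]
opening: 64.2
```

```bash
cat > ov.py <<'E'
from h import *
import sys
def ov(tag,dt=(0,0,0)):
  o=get_obs();t=o['eef_pos'];print(o['time_s'],t,o['orientation'],o['wrist_force'],o['opening'])
  L=[]
  for n in('side','scene'):
    q=snap(n,n[:2]+tag+'.png')
    k=cv2.convertScaleAbs(q['frame'],alpha=1.4);k=cv2.resize(k,None,fx=3,fy=3,interpolation=cv2.INTER_CUBIC)
    for C,dz,r,col in((t,36.8,32,(0,0,255)),(t,14.8,32,(0,160,0)),(t,-41.2,19,(255,0,0)),(np.array([457.6,-193.2,85]),0,36,(0,255,255))):
      P=np.array([proj(q,C+np.array([r*np.cos(a),r*np.sin(a),dz])) for a in np.linspace(0,2*np.pi,60)])*3
      cv2.polylines(k,[P.astype(int)],True,col,1)
    c=(np.array(proj(q,(457,-193,120)))*3).astype(int);L.append(k[c[1]-240:c[1]+240,c[0]-200:c[0]+200])
  cv2.imwrite('pics/ov%s.png'%tag,np.hstack(L))
  f=snap('wrist','w%s.png'%tag)
ov(sys.argv[1])
E
python3 ov.py 12
```

```text
17.8 [ 457.09516764 -193.44465632  160.28567208] [-1.2076405   1.20947173  1.21127291] [-0.43212733 -0.01623124 -1.31420537] 64.1752843238132
```

View pics/ov12.png

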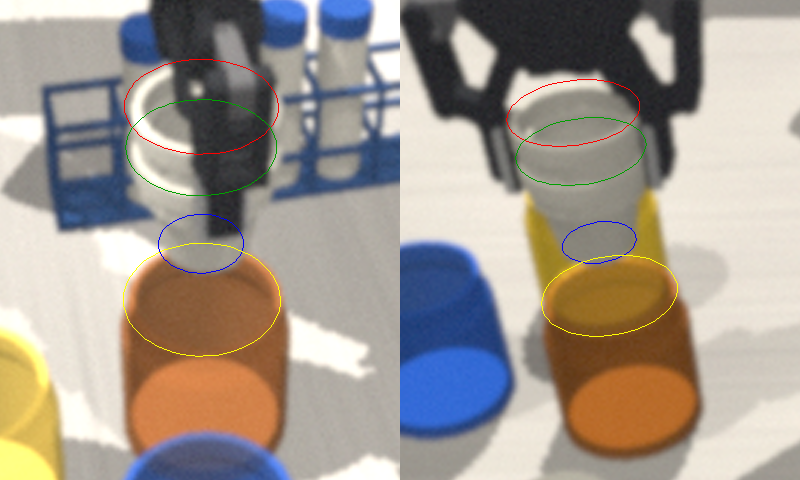

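The stack and jar overlays line up in both views. Lowering the final 24 mm slowly.

Emit:
drive_tool(
  series=[
    [0.056, [0.003, 0, 0], [0, 0, 0]],
    [0.056, [0.007, 0, 0], [0, 0, 0]],
    [0.056, [0.011, 0, 0], [0, 0, 0]],
    [0.056, [0.015, 0, 0], [0, 0, 0]],
    [0.056, [0.018, 0, 0], [0, 0, 0]],
    [0.056, [0.021, 0, 0], [0, 0, 0]],
    [0.056, [0.023, 0, 0], [0, 0, 0]],
    [0.056, [0.024, 0, 0], [0, 0, 0]],
    [0.056, [0.024, 0, 0], [0, 0, 0]],
    [0.056, [0.024, 0, 0], [0, 0, 0]],
  ],
)

```text
time_s: 19.2
eef_pos: [457.7, -193.8, 137.5]
orientation: [-1.21, 1.209, 1.209]
wrist_force: [0.3, 0.3, -1.0]
opening: 64.2
```

```bash
python3 ov.py 13
```

```text
19.2 [ 457.66590722 -193.84180128  137.47058507] [-1.20965293  1.20906553  1.20908463] [ 0.33088018  0.28408751 -1.01514103] 64.19112091096393
```

View pics/ov13.png

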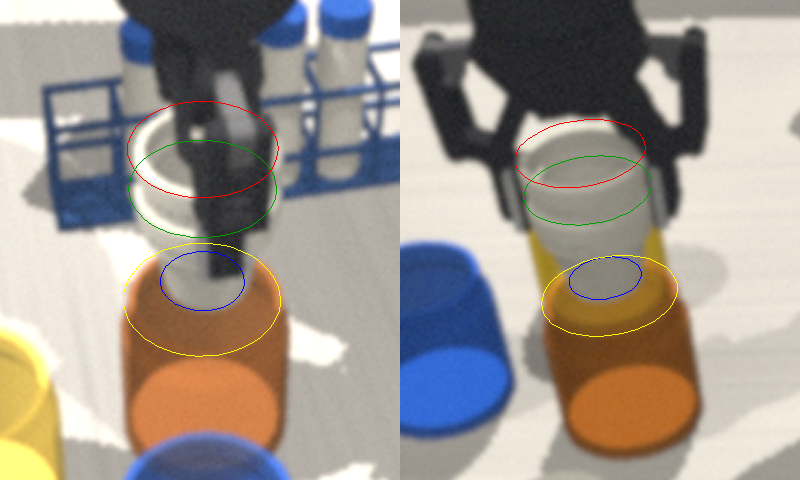

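View pics/w13.png

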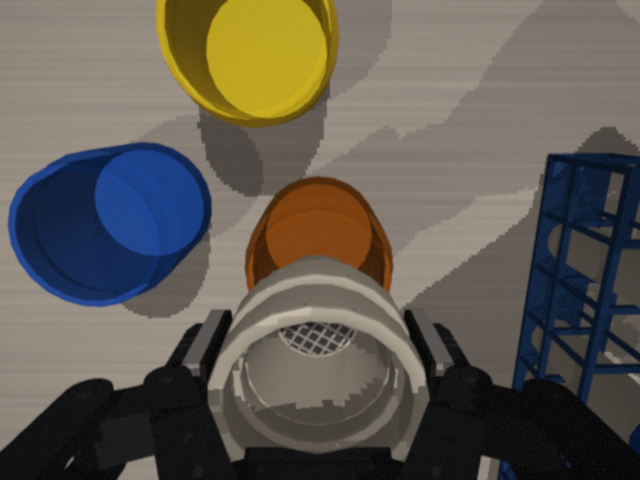

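View pics/sc13.png

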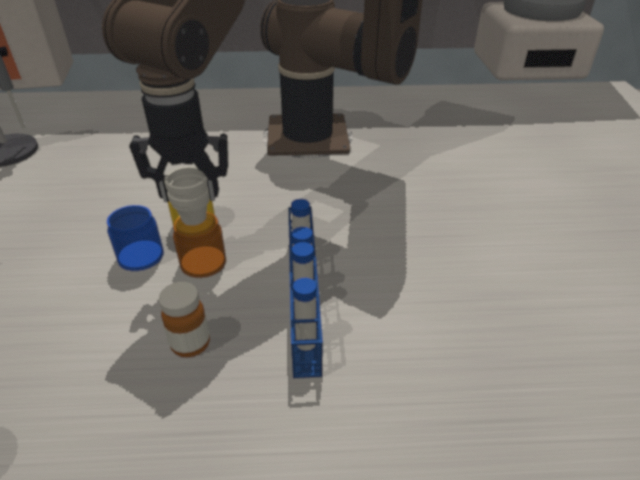

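Run:
```python
from h import *
for i in range(5):
    f=grab_frame('side'); o=get_obs(); print(o['eef_pos'].round(1),o['wrist_force'].round(1))
s=load('sc13.png');L=[]
for q in (f,s):
    c=np.array(proj(q,(457,-193,95))).astype(int); k=cv2.convertScaleAbs(np.array(q['frame'])[c[1]-35:c[1]+40,c[0]-30:c[0]+35],alpha=1.6)
    L.append(cv2.resize(k,(400,462),interpolation=cv2.INTER_CUBIC)); print(c)
    print([np.round((np.array(proj(q,p))-c+[30,35])*400/65) for p in [(457.7,-193.5-19,95),(457.7,-193.5+19,95),(457.7+19,-193.5,95),(457.7-19,-193.5,95)]])
cv2.imwrite('pics/z14.png',np.hstack(L))
```

```text
[ 457.6 -193.8  137.4] [-0.8  0.3 -1.1]
[ 457.6 -193.8  137.4] [-0.4  0.2 -1.5]
[ 457.6 -193.8  137.4] [-0.1 -0.9 -2.2]
[ 457.6 -193.8  137.3] [ 0.2 -0.3 -1.6]
[ 457.6 -193.8  137.4] [ 0.7 -0.1 -0.8]
[317 324]
[array([211., 278.]), array([177., 159.]), array([277., 206.]), array([109., 230.])]
[194 217]
[array([112., 223.]), array([259., 219.]), array([175., 265.]), array([196., 178.])]
```

View pics/z14.png

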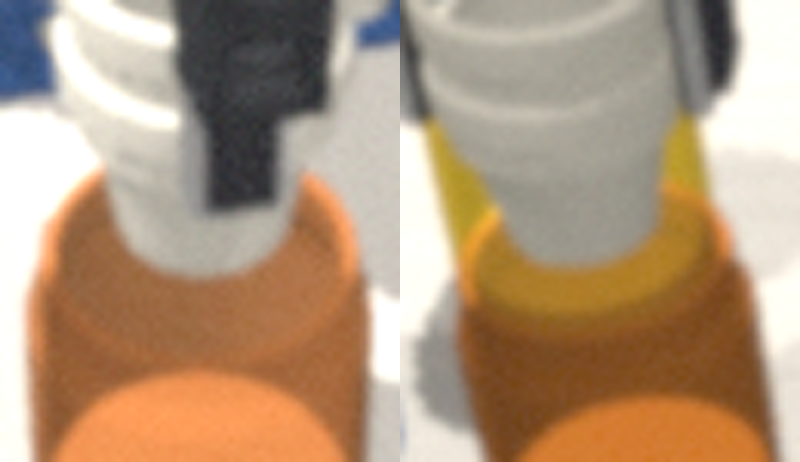

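The foot edge sits at z≈95–96 in both views, against the jar rim at 85, and it is centred to about 1 mm. The readings are steady, and the rack, tubes, bottle and other jars look unmoved. Handing in.

```bash
python3 -c "
from workcell import *
print(finish_job()); o=get_obs(); print(o['time_s'],o['eef_pos'],o['opening'])"
```

```text
the job is handed in; nothing more can be done
None
the job is handed in; nothing more can be done
```

I nested the near cup in the far one, gripped the pair by the lower cup's rim, carried it over the rack and handed in still holding it above the amber jar. The hand-in was at about 19.5 s and gave no verdict.

- **Nesting:** the upper cup touched down 22 mm up with about 5 N, which is the full nested height. The two rims looked parallel and the pair lifted together.
- **Final hold:** the cup bottom is at about z = 95–96, roughly 1 cm above the jar rim. The stack is within about 1 mm of the jar's centre and upright. The arm is steady, the fingers are at 64 mm, and only the cups' weight shows on the wrist.
- **Surroundings:** by eye, the tubes, rack, bottle and other jars were in the same places in the last picture. I saw no sign of contact with the jar.
- **What disagreed:** the side camera placed the cups about 9–15 mm off in y, and the tubes about 9 mm off the scene camera. I used the wrist camera for the cups; for the jar it agreed with the other views to about 3 mm. The arm settled about 1 mm higher than commanded, which is included in the height above.

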